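# Show which plunger is missing and its spare

## Task

One of the four round sockets on the pump front has no plunger in it. Show the technician: point down at that empty socket with the fingertips, about 3 cm above the middle of its mouth, and stay there for two seconds; then in the same way point at the spare plunger standing in the parts tray, about 3 cm above its tip, stay for two seconds and finish still pointing at it. Touch and move nothing, and travel at least 15 cm above the bench between the two so that you point at none of the other sockets or parts.

Things in the scene. Friction and masses are not known exactly. Their poses are not given: they have to be found in the camera images.
- pump_front: The removed front of a laboratory pump, lying face up, fixed: a pale gold plate with a blue-grey rim, 182 mm (its x) by 348 mm (its y), its face 30 mm above the bench. Origin: centre of its underside. Four equal sockets stand in a row along its y, 75 mm apart, in the half farther from the robot (20 mm beyond the middle line); three hold a plunger, one is empty, in any order. Small fixed fittings up to 22 mm high stand along its nearer half.
- bare_mouth (a point): The empty socket: an aluminium flange ring on the panel, 62 mm outside, 14 mm high, with a 36 mm wide dark bore and nothing in it. This point is the centre of its mouth, level with the ring's top, 44 mm above the bench; z up.
- fitted_top1 (a point): A socket with its plunger in: the same ring with a steel foot disc 28 mm wide, a coil spring 21 mm wide round a rod, a collar, and a thin white tip 8 mm wide on top, 50 mm tall in all, standing in the bore. This point is the top of the plunger's tip, 81 mm above the bench (37 mm above the ring's top).
- fitted_top2 (a point): A socket with its plunger in: the same ring with a steel foot disc 28 mm wide, a coil spring 21 mm wide round a rod, a collar, and a thin white tip 8 mm wide on top, 50 mm tall in all, standing in the bore. This point is the top of the plunger's tip, 81 mm above the bench (37 mm above the ring's top).
- fitted_top3 (a point): A socket with its plunger in: the same ring with a steel foot disc 28 mm wide, a coil spring 21 mm wide round a rod, a collar, and a thin white tip 8 mm wide on top, 50 mm tall in all, standing in the bore. This point is the top of the plunger's tip, 81 mm above the bench (37 mm above the ring's top).
- parts_tray: A shallow open grey plastic tray, 150 x 150 mm, 20 mm high, walls and floor 4 mm, fixed. Origin: centre of its underside. Four loose upright parts stand in it, one near the middle of each quarter, about 68 mm apart, in any order.
- spare_plunger_top (a point): The spare plunger, loose, upright in the tray: a steel foot disc 28 mm wide, a coil spring 21 mm wide round a rod, a collar, and a thin white tip 8 mm wide on top, 50 mm tall in all; the tallest and most slender part there. This point is the top of its tip, 54 mm above the bench; z up.
- spare_plunger: The same spare plunger; origin at the centre of its underside, z up along the rod.
- prime_valve_top (a point): Bystander in the tray: a valve, black base 32 mm wide with a plain steel cylinder 25 mm wide on it, 40 mm tall. This point: centre of its top, 44 mm above the bench.
- cap_nut_top (a point): Bystander in the tray: a white plastic cap nut, 36 mm wide at the foot, 26 mm tall. This point: centre of its top, 30 mm above the bench.
- check_valve_top (a point): Bystander in the tray: a brass cylinder 28 mm wide with a short steel stub 16 mm wide on top, 30 mm tall. This point: centre of its top, 34 mm above the bench.
- screwdriver: Bystander: a screwdriver about 190 mm long lying on the bench between the robot and the pump front. Origin: its underside, near the middle.
There are look-alikes about, which are no part of the job. What is shaped like the spare_plunger but green, purple or yellow is not meant.

How it is judged:
On the way, in this order (a step that is already met when the one before it is completed fails the run):
1. the hand points at the empty socket for 1.5 s: the point between the finger pads is 12 to 85 mm above its mouth and within 20 mm of its centre sideways (horizontal distance between the grasp point and bare_mouth below 0.02 m and z of the grasp point in the frame of bare_mouth between 0.012 and 0.085 m), for 1.5 s.
2. then the hand points at the spare plunger for 1.5 s: the point between the finger pads is 12 to 85 mm above its tip and within 20 mm of it sideways (horizontal distance between the grasp point and spare_plunger_top below 0.02 m and z of the grasp point in the frame of spare_plunger_top between 0.012 and 0.085 m), for 1.5 s.
At the end, for the whole second after the job is handed in: The hand still points at the spare plunger (the point between the finger pads 12 to 85 mm above its tip, within 20 mm sideways); the plunger stands upright at rest, and no tray part nor the screwdriver has moved by 5 mm (all of step 2 and angle between spare_plunger's own z axis and vertical below 0.1 rad and distance of each of spare_plunger_top, prime_valve_top, cap_nut_top, check_valve_top, screwdriver from where it was at the start of the episode below 0.005 m and linear speed of spare_plunger below 0.01 m/s); the robot touches nothing.
It fails at once if the robot touches anything (contact force between any of the fingers, the arm and anything else above 0.3 N).
It fails at once if the hand points at a wrong thing: the point between the finger pads is within 20 mm sideways of, and less than 70 mm above, the top of a fitted plunger or of another tray part ((horizontal distance between the grasp point and fitted_top1 below 0.02 m and z of the grasp point in the frame of fitted_top1 below 0.07 m) or (horizontal distance between the grasp point and fitted_top2 below 0.02 m and z of the grasp point in the frame of fitted_top2 below 0.07 m) or (horizontal distance between the grasp point and fitted_top3 below 0.02 m and z of the grasp point in the frame of fitted_top3 below 0.07 m) or (horizontal distance between the grasp point and prime_valve_top below 0.02 m and z of the grasp point in the frame of prime_valve_top below 0.07 m) or (horizontal distance between the grasp point and cap_nut_top below 0.02 m and z of the grasp point in the frame of cap_nut_top below 0.07 m) or (horizontal distance between the grasp point and check_valve_top below 0.02 m and z of the grasp point in the frame of check_valve_top below 0.07 m)).
It fails at once if a tray part or the screwdriver is moved by 5 mm or lifted (distance of any of spare_plunger_top, prime_valve_top, cap_nut_top, check_valve_top, screwdriver from where it was at the start of the episode above 0.005 m).
It also fails if it takes over 42 s, if anything falls off the work surface, if the arm or the gripper's body presses on something with over 40 N, if the wrist force passes 120 N, or if a joint passes its speed limit or range.

## Robot

A 7-joint arm with a two-finger parallel gripper is mounted at the origin on the work surface. World frame = base frame: x ahead of the robot, y to its left, z up, the work surface at z = 0. Lengths are in m, angles in rad, forces in N, time in s.
With the tool pointing down it reaches from about 0.4 to 0.75 m from the base axis. Payload 19.5 kg.
Tool frame: the origin (TCP) lies at the very end of the fingers, on their centre line; the grasp point (between the pads) lies 19 mm behind it; z points along the fingers, y is the line along which they close (so a half turn about z gives the same grasp; the last joint's range is limited). The gripper opens to 85 mm and grips with 20 to 120 N. Pads are 22 mm wide; open, the fingers measure 114 mm over their backs; the gripper's body (76 mm by 85 mm) begins 54 mm behind the grasp point. The pads swing forward as they close: fully open they stand 13 mm farther back than shut.
Start: joints at [1.298, 0.707, -0.028, 1.485, 0.022, 0.951, -0.075], TCP at [0.132, -0.56, 0.231] pointing down, gripper open.
Joint ranges: [-2.71, 2.71], [-0.32, 2.16], [-1.57, 1.52], [0, 2.45], [-1.46, 4.6], [0, 2.02], [-2.83, 2.83]. Speed limits (rad/s): [1.89, 1.89, 2.57, 2.57, 3.01, 3.01, 3.01].

## Interface

Orientations are given as a unit quaternion [x, y, z, w].
In Python, from workcell import * gives the robot as it stands.
- The arm moves only by the shell command python3 -m creep 'ROWS' [FORCE]. ROWS is a JSON object of lists of equal length, an entry for each row: "jaw": the finger opening in mm, from 0 to 85.4; "linear": the shift along the tool's x, y, z in mm, a list of three; "delta_rot": the turn, a rotation vector about the tool's x, y, z in degrees, a list of three. A call has 1 to 5 rows; each row is the pose to reach, as a shift and turn from the pose commanded when the call began, along the tool's axes at that moment; what a row does not reach only later rows make up. A row lasts 1/8 s, in which the tool goes at most 62.5 mm and 10.7 degrees, less where a joint would pass 70% of its speed; a pose out of reach is approached as far as the arm can. A call with a gripper value outside its range is refused whole. The fingers move at their own pace and stop on an object; FORCE is the grip in N (left out, the last holds). Time passes only in rows, so rows that repeat a pose let the fingers close. It gives the time, the measured TCP pose, the force, the opening and the grip force at its end, in the units of the state.
- state(): the state, without advancing time (a new reading comes with each control period).
- read_camera(name): name is "scene" or "top" or "wrist"; returns a dict with "img" (480x640x3 uint8, red, green, blue), "depth" (480x640 float32, m along the optical axis (not along the pixel's ray), 0 where there is no reading), "fx", "fy", "cx", "cy" (pixels), "world_from_camera" (4x4, takes a point from camera to world coordinates); the wrist camera has in their place "T_tool_cam" (4x4, takes a point from camera to tool coordinates, whose origin is the TCP and whose axes are the flange's). Camera axes: x right, y down, z forward; pixel columns grow to the right and rows downward; lengths in m; the calibration is good to about 2 mm. A picture is of the moment at which its call begins: read the wrist's pose just before it.
- sign_off(): hands the job in; it is judged then, once.
Trained networks look in a picture, given as the dict that the camera call returned (one of the last four; its "shot" number tells which), for a name from the list of things; names that differ only in an ending like _2 or _b are one class to them, and where a whole thing is asked for, a point or a joint stands for the part that bears it (a point fixed in the world has none). Each returns a list of dicts, best first, with "confidence" (0 to 1); they miss things now and then, are a little off and sometimes report something else, mostly with a low value. They report only what shows in the picture. A call takes as long as a camera call. They do not tell look-alikes from the thing itself.
- masks_of(picture, label): "region" (480x640 bool, what is visible of it) and "xy" ([column, row] in pixels, amid what is visible of it).
The state is a dict: "t": time; "joint_positions": joint angles; "joint_velocities": joint speeds; "joint_efforts": joint torques, N m; "eef_pos": TCP position; "orientation": TCP orientation; "force": force on the tool from outside, world axes, zero at the start; "wrist_torque": the same for the moment, N m; "gripper_width": finger opening in m; "finger_force": force on a finger pad.
Only numpy, scipy, OpenCV 4.12 (cv2) and the standard library are available. Lean on these libraries where they do the work, as an engineer would, in place of code of your own. Each camera call takes 0.05 s, during which the arm holds its last target. There are 200 camera calls.

## Working session

There is one attempt and no reset: what is moved stays moved. The work goes in short steps, Python scripts to look and compute and a shell command to move; the robot and the scene stay as the last step left them, time stands still between calls to the robot, and variables do not carry over. Pictures are saved under pics/ and viewed, at most 10 in all, crops included, and the job is handed in when it is done.

```bash
mkdir -p pics; cat > h.py <<'E'
from workcell import *
import numpy as np, cv2
from scipy.spatial.transform import Rotation as R
def world(p,mask_or_uv):
    d=p["depth"]
    if getattr(mask_or_uv,'dtype',None)==bool: v,u=np.nonzero(mask_or_uv&(d>0))
    else: u,v=[np.array([int(a)]) for a in mask_or_uv]
    z=d[v,u]; c=np.stack([(u-p["cx"])*z/p["fx"],(v-p["cy"])*z/p["fy"],z,np.ones_like(z)])
    return (p["world_from_camera"]@c)[:3].T
E
python3 - <<'E'
from h import *
s=state();print(s["t"],s["eef_pos"],s["orientation"],s["gripper_width"])
for n in ["top","scene"]:
    p=read_camera(n);cv2.imwrite(f"pics/{n}.png",p["img"][:,:,::-1])
    for l in ["bare_mouth","spare_plunger","fitted_top1","pump_front","parts_tray","prime_valve_top","cap_nut_top","check_valve_top"]:
        for m in masks_of(p,l)[:5]:
            w=world(p,m["region"])
            print(n,l,round(m["confidence"],2),np.round(m["xy"]),m["region"].sum(),np.round(np.median(w,0),3) if len(w) else None, np.round(w.max(0),3) if len(w) else None)
E
```

```text
0.0 [ 0.13146077 -0.55949674  0.23082169] [ 9.93349902e-01  1.15133237e-01 -7.99614524e-05 -5.50863656e-04] 0.08541494860772084
top bare_mouth 0.75 [157. 241.] 1173 [0.501 0.286 0.042] [0.533 0.323 0.048]
top spare_plunger 0.76 [435. 184.] 217 [ 0.579 -0.193  0.033] [ 0.593 -0.184  0.056]
top spare_plunger 0.75 [380. 224.] 259 [ 0.508 -0.099  0.026] [ 0.531 -0.088  0.054]
top spare_plunger 0.67 [444. 130.] 276 [ 0.673 -0.228  0.023] [ 0.703 -0.218  0.053]
top spare_plunger 0.59 [377. 177.] 256 [ 0.596 -0.096  0.025] [ 0.623 -0.084  0.052]
top spare_plunger 0.54 [400. 136.] 235 [ 0.674 -0.143  0.027] [ 0.691 -0.134  0.051]
top fitted_top1 0.72 [242. 222.] 1094 [0.526 0.137 0.043] [0.565 0.171 0.083]
top fitted_top1 0.72 [281. 210.] 1124 [0.541 0.064 0.043] [0.58  0.097 0.083]
top fitted_top1 0.59 [195. 237.] 1066 [0.512 0.21  0.043] [0.544 0.242 0.084]
top pump_front 0.95 [220. 250.] 18376 [0.481 0.174 0.03 ] [0.633 0.366 0.055]
top pump_front 0.48 [196. 236.] 1102 [0.512 0.209 0.043] [0.548 0.24  0.084]
top pump_front 0.17 [434. 180.] 244 [ 0.579 -0.193  0.027] [ 0.595 -0.182  0.056]
[... 980 characters left out ...]
 0.135 0.044] [0.563 0.168 0.083]
scene fitted_top1 0.87 [413. 277.] 987 [0.524 0.208 0.044] [0.549 0.241 0.083]
scene fitted_top1 0.75 [327. 294.] 1069 [0.553 0.063 0.044] [0.578 0.095 0.082]
scene fitted_top1 0.71 [375. 282.] 1023 [0.537 0.136 0.044] [0.563 0.169 0.083]
scene pump_front 0.56 [389. 290.] 14750 [0.538 0.162 0.03 ] [0.628 0.375 0.083]
scene parts_tray 0.82 [140. 316.] 5976 [ 0.555 -0.236  0.006] [ 0.631 -0.152  0.034]
scene prime_valve_top 0.83 [166. 297.] 418 [ 0.527 -0.188  0.028] [ 0.536 -0.175  0.047]
scene cap_nut_top 0.93 [111. 332.] 544 [ 0.587 -0.267  0.025] [ 0.598 -0.253  0.034]
scene check_valve_top 0.54 [125. 300.] 340 [ 0.519 -0.258  0.026] [ 0.527 -0.246  0.037]
```

View pics/top.png

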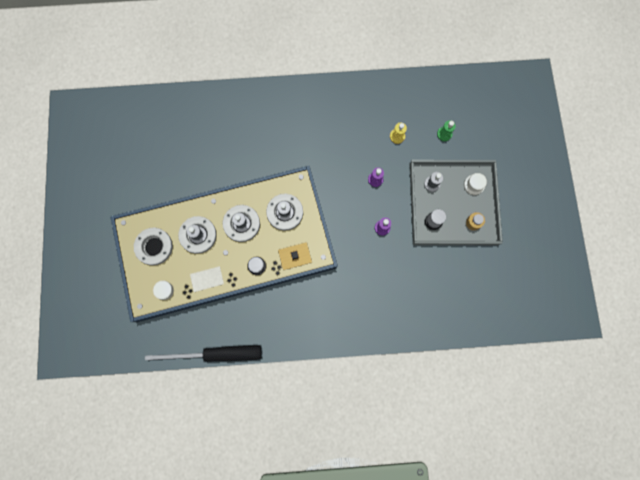

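View pics/scene.png

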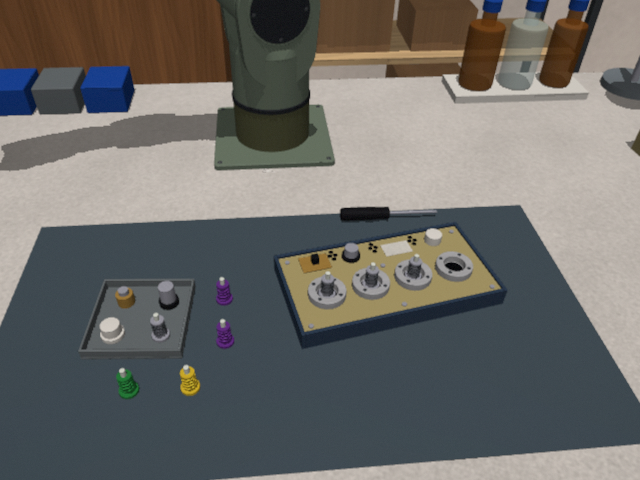

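The top view shows the bare bore at (154,246), which is the leftmost ring. The steel spare plunger is at (434,182), in the tray's far-left quarter. The coloured look-alikes stand outside the tray. The scene view agrees, with the bare ring at (453,266) and the spare at (158,328).

```bash
python3 - <<'E'
from h import *
s=state();T=R.from_quat(s["orientation"]);e=np.array(s["eef_pos"])
for n in ["top","scene"]:
    p=read_camera(n)
    for l,zmin in [("fitted_top1",.07),("spare_plunger",.046),("bare_mouth",.04)]:
        for m in masks_of(p,l)[:5]:
            w=world(p,m["region"]);w=w[w[:,2]>zmin]
            if len(w): print(n,l,np.round(m["confidence"],2),len(w),np.round(w.mean(0),4),np.round((w.min(0)+w.max(0))/2,4))
for t in [(.13,-.56,.25),(.45,-.4,.25),(.55,-.19,.25),(.58,.05,.25),(.505,.285,.25)]: print(t,np.round(T.inv().apply(np.array(t)-e)*1000))
E
python3 -m creep '{"jaw":[0,0],"linear":[[0,0,-10],[0,0,-20]],"delta_rot":[[0,0,0],[0,0,0]]}'
```

```text
top fitted_top1 0.87 34 [0.5424 0.0649 0.0764] [0.5422 0.0655 0.0764]
top fitted_top1 0.83 37 [0.5148 0.2115 0.0767] [0.5149 0.2129 0.0769]
top fitted_top1 0.71 40 [0.5278 0.1384 0.0759] [0.5289 0.1381 0.0758]
top spare_plunger 0.81 16 [ 0.6001 -0.0978  0.049 ] [ 0.6004 -0.098   0.0496]
top spare_plunger 0.77 24 [ 0.5825 -0.196   0.0518] [ 0.5829 -0.1962  0.0505]
top spare_plunger 0.61 19 [ 0.5114 -0.1014  0.0489] [ 0.5113 -0.1015  0.0493]
top spare_plunger 0.5 17 [ 0.677  -0.2315  0.0486] [ 0.6765 -0.2315  0.0485]
top spare_plunger 0.47 18 [ 0.6789 -0.1453  0.049 ] [ 0.6785 -0.1451  0.0491]
top bare_mouth 0.88 712 [0.4996 0.2847 0.0433] [0.5001 0.2845 0.0441]
scene fitted_top1 0.85 52 [0.5336 0.1382 0.0756] [0.5324 0.1385 0.0768]
scene spare_plunger 0.93 20 [ 0.5159 -0.1017  0.0493] [ 0.515  -0.1015  0.0492]
scene spare_plunger 0.83 34 [ 0.6833 -0.1454  0.0497] [ 0.6823 -0.1454  0.0498]
scene spare_plunger 0.7 32 [ 0.6812 -0.2312  0.0497] [ 0.6809 -0.2314  0.0495]
scene spare_plunger 0.63 36 [ 0.588  -0.1962  0.0518] [ 0.5873 -0.1964  0.051 ]
scene spare_plunger 0.61 23 [ 0.6047 -0.0979  0.0497] [ 0.6044 -0.0977  0.0495]
scene bare_mouth 0.6 558 [0.5051 0.2846 0.0436] [0.5042 0.2854 0.0437]
(0.13, -0.56, 0.25) [ -2.  -0. -19.]
(0.45, -0.4, 0.25) [347. -83. -19.]
(0.55, -0.19, 0.25) [ 492. -264.  -19.]
(0.58, 0.05, 0.25) [ 576. -491.  -19.]
(0.505, 0.285, 0.25) [ 557. -737.  -19.]
t: 1.55
eef_pos: [0.1315, -0.5598, 0.2522]
orientation: [0.993, 0.115, 0.0, 0.0]
force: [-0.4, 0.1, 0.2]
gripper_width: 0.0517
finger_force: 0.0
```

```bash
python3 -m creep '{"jaw":[0,0,0,0,0],"linear":[[56,-14,0],[112,-28,0],[168,-42,0],[224,-56,0],[280,-70,0]],"delta_rot":[[0,0,0],[0,0,0],[0,0,0],[0,0,0],[0,0,0]]}'
python3 -m creep '{"jaw":[0,0,0,0,0],"linear":[[42,-40,0],[84,-80,0],[126,-120,0],[168,-155,0],[210,-190,0]],"delta_rot":[[0,0,0],[0,0,0],[0,0,0],[0,0,0],[0,0,0]]}'
```

```text
t: 2.17
eef_pos: [0.3898, -0.4266, 0.2522]
orientation: [0.993, 0.115, 0.0, 0.0]
force: [-0.1, -0.3, -0.0]
gripper_width: -0.0002
finger_force: 0.0
t: 2.8
eef_pos: [0.5502, -0.193, 0.2522]
orientation: [0.993, 0.115, 0.0, 0.0]
force: [-0.1, -0.6, -0.0]
gripper_width: 0.0001
finger_force: 0.0
```

```bash
python3 -m creep '{"jaw":[0,0,0,0,0],"linear":[[8,-50,0],[16,-100,0],[24,-150,0],[32,-200,0],[40,-250,0]],"delta_rot":[[0,0,0],[0,0,0],[0,0,0],[0,0,0],[0,0,0]]}'
python3 -m creep '{"jaw":[0,0,0,0,0],"linear":[[4,-42,0],[8,-84,0],[12,-126,0],[16,-160,0],[16,-160,0]],"delta_rot":[[0,0,0],[0,0,0],[0,0,0],[0,0,0],[0,0,0]]}'
python3 - <<'E'
from h import *
s=state();T=R.from_quat(s["orientation"]);e=np.array(s["eef_pos"])
M=np.eye(4);M[:3,:3]=T.as_matrix();M[:3,3]=e
p=read_camera("wrist");p["world_from_camera"]=M@p["T_tool_cam"];cv2.imwrite("pics/w1.png",p["img"][:,:,::-1])
print(e)
for l in ["bare_mouth","fitted_top1"]:
    for m in masks_of(p,l)[:3]:
        w=world(p,m["region"]);w=w[w[:,2]>.04]
        if len(w): print(l,m["confidence"],np.round(m["xy"]),len(w),np.round(w.mean(0),4),np.round((w.min(0)+w.max(0))/2,4))
print(np.round(T.inv().apply(np.array([.502,.285,.074])-e)*1000))
E
```

```text
t: 3.42
eef_pos: [0.5307, 0.0597, 0.2522]
orientation: [0.993, 0.115, 0.0, -0.0]
force: [0.9, 0.1, -0.1]
gripper_width: -0.0
finger_force: 0.0
t: 4.05
eef_pos: [0.5092, 0.22, 0.2518]
orientation: [0.993, 0.117, 0.0, -0.001]
force: [0.3, -0.9, -0.6]
gripper_width: 0.0
finger_force: 0.0
[0.50920644 0.21999382 0.25179126]
bare_mouth 0.69 [253. 200.] 1714 [0.5032 0.2869 0.0432] [0.5022 0.2869 0.0429]
bare_mouth 0.53 [621. 271.] 1 [ 0.5146 -0.1022  0.0508] [ 0.5146 -0.1022  0.0508]
fitted_top1 0.97 [461. 209.] 2124 [0.5461 0.0696 0.0486] [0.5454 0.0667 0.061 ]
fitted_top1 0.76 [392. 206.] 2132 [0.532  0.1413 0.0481] [0.531  0.1403 0.0609]
fitted_top1 0.56 [325. 206.] 2092 [0.5176 0.2138 0.0479] [0.5164 0.2134 0.0608]
[  8. -65. 178.]
```

View pics/w1.png

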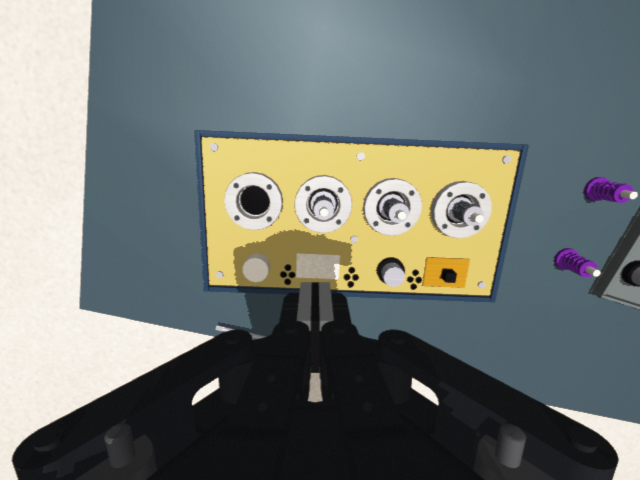

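The wrist view confirms the bare bore at (254,200), at about (0.503, 0.287). The three fitted plungers are to its right.

```bash
python3 -m creep '{"jaw":[0,0,0,0],"linear":[[5,-35,0],[9,-66,0],[9,-66,0],[9,-66,40]],"delta_rot":[[0,0,0],[0,0,0],[0,0,0],[0,0,0]]}'
python3 -m creep '{"jaw":[0,0,0,0,0],"linear":[[0,0,40],[0,0,80],[0,0,115],[0,0,135],[0,0,135]],"delta_rot":[[0,0,0],[0,0,0],[0,0,0],[0,0,0],[0,0,0]]}'
```

```text
t: 4.7
eef_pos: [0.505, 0.2829, 0.2129]
orientation: [0.993, 0.114, 0.002, -0.001]
force: [0.6, -0.5, -1.2]
gripper_width: 0.0001
finger_force: 0.0
t: 5.32
eef_pos: [0.5035, 0.2821, 0.0757]
orientation: [0.993, 0.114, -0.001, 0.001]
force: [-0.5, 0.8, 0.8]
gripper_width: 0.0003
finger_force: 0.0
```

```bash
python3 -m creep '{"jaw":[0,0,0,0,0],"linear":[[0,-3,0],[0,-3,0],[0,-3,0],[0,-3,0],[0,-3,0]],"delta_rot":[[0,0,0],[0,0,0],[0,0,0],[0,0,0],[0,0,0]]}'
for i in 1 2 3; do python3 -m creep '{"jaw":[0,0,0,0,0],"linear":[[0,0,0],[0,0,0],[0,0,0],[0,0,0],[0,0,0]],"delta_rot":[[0,0,0],[0,0,0],[0,0,0],[0,0,0],[0,0,0]]}'; done
python3 -m creep '{"jaw":[0,0,0,0,0],"linear":[[0,0,-40],[0,0,-80],[0,0,-120],[0,0,-160],[0,0,-175]],"delta_rot":[[0,0,0],[0,0,0],[0,0,0],[0,0,0],[0,0,0]]}'
python3 - <<'E'
from h import *
s=state();T=R.from_quat(s["orientation"]);e=np.array(s["eef_pos"])
print(e,np.round(T.inv().apply(np.array([.585,-.196,.25])-e)*1000))
E
```

```text
t: 5.95
eef_pos: [0.5028, 0.2866, 0.0764]
orientation: [0.993, 0.115, 0.0, -0.0]
force: [0.6, 0.2, -0.5]
gripper_width: 0.0002
finger_force: 0.0
t: 6.58
eef_pos: [0.5028, 0.2866, 0.0763]
orientation: [0.993, 0.115, -0.0, -0.0]
force: [0.7, 0.5, -0.3]
gripper_width: 0.0001
finger_force: 0.0
t: 7.2
eef_pos: [0.5028, 0.2866, 0.0764]
orientation: [0.993, 0.115, 0.0, -0.0]
force: [0.6, 0.5, 0.1]
gripper_width: -0.0002
finger_force: 0.0
t: 7.82
eef_pos: [0.5028, 0.2867, 0.0764]
orientation: [0.993, 0.115, 0.0, -0.0]
force: [-0.5, -0.0, -0.6]
gripper_width: 0.0
finger_force: 0.0
t: 8.45
eef_pos: [0.5032, 0.2868, 0.2536]
orientation: [0.993, 0.115, 0.001, -0.001]
force: [-1.0, -0.5, -1.8]
gripper_width: 0.0001
finger_force: 0.0
[0.50320521 0.2868207  0.25359394] [-31. 489.   3.]
```

```bash
python3 -m creep '{"jaw":[0,0,0,0,0],"linear":[[-8,50,0],[-16,100,0],[-24,150,0],[-32,200,0],[-40,250,0]],"delta_rot":[[0,0,0],[0,0,0],[0,0,0],[0,0,0],[0,0,0]]}'
python3 -m creep '{"jaw":[0,0,0,0,0],"linear":[[-10,50,0],[-20,100,0],[-30,150,0],[-40,200,0],[-50,239,0]],"delta_rot":[[0,0,0],[0,0,0],[0,0,0],[0,0,0],[0,0,0]]}'
python3 -m creep '{"jaw":[0,0],"linear":[[0,0,0],[0,0,0]],"delta_rot":[[0,0,0],[0,0,0]]}'
python3 - <<'E'
from h import *
s=state();T=R.from_quat(s["orientation"]);e=np.array(s["eef_pos"])
M=np.eye(4);M[:3,:3]=T.as_matrix();M[:3,3]=e
p=read_camera("wrist");p["world_from_camera"]=M@p["T_tool_cam"];cv2.imwrite("pics/w2.png",p["img"][:,:,::-1])
print(e)
for m in masks_of(p,"spare_plunger")[:5]:
        w=world(p,m["region"]);w=w[w[:,2]>.046]
        if len(w): print(m["confidence"],np.round(m["xy"]),len(w),np.round(w.mean(0),4),np.round((w.min(0)+w.max(0))/2,4))
print(np.round(T.inv().apply(np.array([.585,-.196,.084])-e)*1000))
E
```

```text
t: 9.07
eef_pos: [0.5209, 0.0325, 0.2514]
orientation: [0.993, 0.115, 0.0, -0.0]
force: [1.1, 0.1, 0.3]
gripper_width: -0.0001
finger_force: 0.0
t: 9.7
eef_pos: [0.5267, -0.2122, 0.2513]
orientation: [0.993, 0.115, -0.0, 0.0]
force: [0.8, 0.8, 0.1]
gripper_width: 0.0
finger_force: 0.0
t: 9.95
eef_pos: [0.5271, -0.2093, 0.2512]
orientation: [0.993, 0.115, 0.0, -0.0]
force: [0.3, 0.1, 0.5]
gripper_width: -0.0001
finger_force: 0.0
[ 0.52708377 -0.20928388  0.25122708]
0.93 [287.  46.] 73 [ 0.6812 -0.1448  0.049 ] [ 0.6813 -0.1447  0.0485]
0.83 [316. 152.] 54 [ 0.5858 -0.1957  0.053 ] [ 0.5858 -0.1958  0.0517]
0.81 [226. 114.] 59 [ 0.6024 -0.0975  0.0489] [ 0.6024 -0.0974  0.0484]
0.78 [369.  67.] 67 [ 0.6794 -0.2306  0.049 ] [ 0.6794 -0.2307  0.0487]
0.75 [223. 194.] 51 [ 0.5143 -0.1007  0.049 ] [ 0.514  -0.1005  0.0488]
[ 59.   0. 167.]
```

View pics/w2.png

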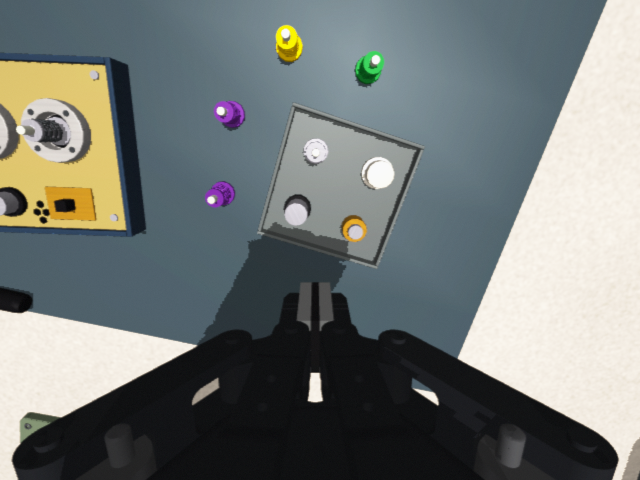

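The steel spare plunger shows at (316,152), with its tip at about (0.586, -0.196). I'll move over it and descend.

```bash
python3 -m creep '{"jaw":[0,0,0,0],"linear":[[30,0,0],[59,0,0],[59,0,0],[59,0,40]],"delta_rot":[[0,0,0],[0,0,0],[0,0,0],[0,0,0]]}'
python3 -m creep '{"jaw":[0,0,0,0,0],"linear":[[0,0,40],[0,0,80],[0,0,110],[0,0,126],[0,0,126]],"delta_rot":[[0,0,0],[0,0,0],[0,0,0],[0,0,0],[0,0,0]]}'
for i in 1 2 3 4; do python3 -m creep '{"jaw":[0,0,0,0,0],"linear":[[0,0,0],[0,0,0],[0,0,0],[0,0,0],[0,0,0]],"delta_rot":[[0,0,0],[0,0,0],[0,0,0],[0,0,0],[0,0,0]]}'; done
```

```text
t: 10.55
eef_pos: [0.5854, -0.1962, 0.2127]
orientation: [0.993, 0.116, 0.002, 0.001]
force: [1.3, -0.6, -0.2]
gripper_width: 0.0001
finger_force: 0.0
t: 11.18
eef_pos: [0.5842, -0.1963, 0.0851]
orientation: [0.993, 0.115, -0.0, -0.0]
force: [1.3, 0.2, 0.1]
gripper_width: 0.0002
finger_force: 0.0
t: 11.8
eef_pos: [0.5845, -0.1965, 0.0853]
orientation: [0.993, 0.115, 0.0, -0.0]
force: [0.3, 0.0, 0.4]
gripper_width: -0.0001
finger_force: 0.0
t: 12.42
eef_pos: [0.5844, -0.1965, 0.0853]
orientation: [0.993, 0.115, -0.0, -0.0]
force: [0.2, 0.6, 0.7]
gripper_width: 0.0001
finger_force: 0.0
t: 13.05
eef_pos: [0.5845, -0.1965, 0.0853]
orientation: [0.993, 0.115, -0.0, -0.0]
force: [-0.3, -0.7, -0.3]
gripper_width: 0.0001
finger_force: 0.0
t: 13.68
eef_pos: [0.5844, -0.1965, 0.0853]
orientation: [0.993, 0.115, -0.0, -0.0]
force: [-0.1, 0.3, 0.0]
gripper_width: -0.0001
finger_force: 0.0
```

```bash
python3 -c "
from workcell import *
print(sign_off())"
```

```text
the job is handed in; nothing more can be done
None
```

The arm held the fingertips about 3 cm above the empty socket for over 2 s, then above the spare plunger's tip for over 2 s, and was still pointing there when I handed the job in; I saw no sign of contact, and no verdict was returned.

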